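# Pack the robot kit's parts into their fitted nests

## Task

Class is over: pack the loose parts of the robot kit away. Put the stepper motor, the larger servo, the smaller servo and the wheel each into the nest of the black tray whose recess matches its shape and size, sitting flat on the recess floor the same way up as it stands now; tip nothing over, and leave the clear acrylic plate and the tub of standoffs where they are.

Things in the scene. Friction and masses are not known exactly. Their poses are not given: they have to be found in the camera images.
- motor_mid (a point): Stepper motor standing on its back, shaft up: square body 42 x 42 x 40 mm with aluminium ends and a black middle, on top a 22 mm round boss and a 5 mm steel shaft to 60 mm overall height. About 0.3 kg. This point: on its axis, half-way up, 30 mm above its underside; z along the shaft (up), x and y square to the sides.
- servo_large_mid (a point): The larger of two black servos, standing upright with its round white horn on top: case 60 x 30 mm and 47 mm tall, two mounting ears at mid-height (32 to 36 mm up) that make it 78 mm long, horn (28 mm across, at the +x end) up to 57 mm. About 0.15 kg. This point: over the middle of the case, half-way up, 28.5 mm above its underside; x along the case's length, y across its 30 mm, z up.
- servo_small_mid (a point): The smaller of two black servos, same form: case 40 x 20 mm and 36 mm tall, two ears (26 to 29 mm up) that make it 55 mm long, white horn (18 mm across, at the +x end) up to 44 mm. About 0.055 kg. This point: over the middle of the case, half-way up, 22 mm above its underside; x along the case's length, y across its 20 mm, z up.
- wheel_mid (a point): Robot wheel lying flat: black treaded rubber tyre 60 mm in diameter, 32 mm high, white five-spoked hub. About 0.06 kg. This point: its centre, 16 mm above its underside; z along the axle (up).
- nest_square_floor (a point): White nest 102 x 102 x 10 mm, fixed, one of four set 2 x 2 (105 mm apart, any order) in a black tray 218 mm square with a rim no higher than they. Its recess is square, 58 x 58 mm: for the stepper motor. Recess 6 mm deep, upright walls, grey floor, 8 mm clear of its part all round. This point: middle of the recess floor, 7 mm above the table; z up, x and y along the recess's sides.
- nest_large_floor (a point): White nest 102 x 102 x 10 mm, fixed, one of four set 2 x 2 (105 mm apart, any order) in a black tray 218 mm square with a rim no higher than they. Its recess is the larger rectangle, 76 mm along x by 46 mm along y: for the larger servo. Recess 6 mm deep, upright walls, grey floor, 8 mm clear of its part all round. This point: middle of the recess floor, 7 mm above the table; z up, x along the recess's length.
- nest_small_floor (a point): White nest 102 x 102 x 10 mm, fixed, one of four set 2 x 2 (105 mm apart, any order) in a black tray 218 mm square with a rim no higher than they. Its recess is the smaller rectangle, 56 mm along x by 36 mm along y: for the smaller servo. Recess 6 mm deep, upright walls, grey floor, 8 mm clear of its part all round. This point: middle of the recess floor, 7 mm above the table; z up, x along the recess's length.
- nest_round_floor (a point): White nest 102 x 102 x 10 mm, fixed, one of four set 2 x 2 (105 mm apart, any order) in a black tray 218 mm square with a rim no higher than they. Its recess is round, 76 mm in diameter: for the wheel. Recess 6 mm deep, upright walls, grey floor, 8 mm clear of its part all round. This point: middle of the recess floor, 7 mm above the table; z up, x and y along the nest's sides.
- deck_mid (a point): Bystander: clear acrylic plate 70 x 60 mm on four brass standoffs, 27 mm high, loose among the parts. This point: its middle, 12.5 mm above the table.
- tub_mid (a point): Bystander: open grey plastic tub of brass standoffs, 66 x 52 x 24 mm, loose among the parts. This point: its middle, 12 mm above the table.
Mind the look-alikes: they are no part of the job. Leave any brown look-alike of the part that bears nest_round_floor alone.

How it is judged:
By the outcome, as a careful person would: the job done as asked, in the order asked, and still so for the second after the job is handed in, with the robot touching nothing.
It also fails if it takes over 120 s, if anything falls off the work surface, if the arm or the gripper's body presses on something with over 40 N, if the wrist force passes 120 N, or if a joint passes its speed limit or range.

## Robot

A 6-joint arm with a two-finger parallel gripper is mounted at the origin on the work surface. World frame = base frame: x ahead of the robot, y to its left, z up, the work surface at z = 0. Lengths are in m, angles in rad, forces in N, time in s.
With the tool pointing down it reaches from about 0.25 to 0.775 m from the base axis. Payload 4 kg.
Tool frame: the origin (TCP) lies on the centre line of the jaws, within the pads' length; the fingertips stand 14 mm ahead of it and the grasp point (between the pads) lies 5 mm behind it (robot.tcp_to_tips is the distance from the TCP to the fingertips, in m); z points along the fingers, y is the line along which they close (so a half turn about z gives the same grasp; the last joint's range is limited). The gripper opens to 94 mm and grips with 3 to 60 N. Pads are 16 mm wide; open, the fingers measure 119 mm over their backs; the gripper's body (75 mm by 177 mm) begins 78 mm behind the grasp point.
Start: joints at [1.106, 0.087, 1.371, -0, 1.684, -0.103], TCP at [0.195, 0.514, 0.22] pointing down, gripper open.
Joint ranges: [-3.1, 3.1], [-0.76, 2.03], [0.27, 2.55], [-1.08, 4.22], [0.17, 2.65], [-2.57, 2.57]. Speed limits (rad/s): [2.79, 2.79, 3.14, 3.14, 3.14, 3.14].

## Interface

Orientations are given as [roll, pitch, yaw] about the fixed x, y, z axes, in that order (R = Rz(yaw) Ry(pitch) Rx(roll)).
In Python, from bench import robot gives the robot as it stands.
- The arm moves only by the tool carry_out, never from a script. Its argument "increments" is a list of rows, each a list of 3 entries, a list of its own where there are three numbers: the closure in counts, from 0 (fully open) to 255 (shut), then the shift along the tool's x, y, z in mm, then the turn about the tool's z in degrees. In form: [[fingers, [dx, dy, dz], twist], ...]. A call has 1 to 8 rows; each row shifts and turns the commanded pose from where the row before left it, along the tool's axes as they then stand; what a row does not reach is not made up. A row lasts 1/10 s, in which the tool goes at most 50 mm and 8.59 degrees, less where a joint would pass 70% of its speed; a pose out of reach is approached as far as the arm can. A call with a gripper value outside its range is refused whole. The fingers move at their own pace and stop on an object; the grip force is fixed at half the most. Time passes only in rows, so rows that do not move let the fingers close. It gives the time, the measured TCP pose, the force, the opening and the grip force at its end, in the units of the state.
- robot.get_obs(): the state, without advancing time (a new reading comes with each control period).
- robot.snapshot(name): name is "scene" or "top" or "wrist"; returns the picture (400x640x3 uint8, blue, green, red); there is no depth.
- robot.get_calibration(name): a dict with "vfov" (degrees; the focal length in pixels is half the picture's height over the tangent of half this angle, whatever the lens; pixels are square), "cx", "cy" (the principal point, pixels), "T" (4x4, takes a point from camera to world coordinates). Camera axes: x right, y down, z forward; pixel columns grow to the right and rows downward; lengths in m; the calibration is good to about 2 mm. A picture is of the moment at which its call begins: read the wrist's pose just before it. get_calibration takes no time and is no camera call; for the wrist camera it gives the pose at the moment of the call.
- robot.close_job(): hands the job in; it is judged then, once.
The state is a dict: "time": time; "joint_positions": joint angles; "qvel": joint speeds; "joint_torque": joint torques, N m; "tool_pos": TCP position; "ee_rot": TCP orientation; "wrist_force": force on the tool from outside, world axes, zero at the start; "wrist_torque": the same for the moment, N m; "width": finger opening in m; "finger_force": force on a finger pad.
Only numpy, scipy, OpenCV 4.12 (cv2) and the standard library are available. Lean on these libraries where they do the work, as an engineer would, in place of code of your own. Each camera call takes 0.05 s, during which the arm holds its last target. There are 200 camera calls.

## Working session

There is one attempt and no reset: what is moved stays moved. The work goes in short steps, Python scripts to look and compute and a tool call to move; the robot and the scene stay as the last step left them, time stands still between calls to the robot, and variables do not carry over. Pictures are saved under pics/ and viewed, at most 14 in all, crops included, and the job is handed in when it is done.

Besides the shell and the picture viewer there is one more tool, called after ">>>" as a command line: name --argument value ..., lists and objects as JSON in quotes. carry_out: Moves the arm, as the interface text tells. Its arguments: {"type":"object","properties":{"increments":{"type":"array","items":{"type":"array"}}},"required":["increments"]}

```bash
mkdir -p pics
cat > h.py <<'E'
import numpy as np, cv2, math
from bench import robot
def cal(n):
    c=robot.get_calibration(n); f=200/math.tan(math.radians(c['vfov'])/2)
    return f,c['cx'],c['cy'],np.array(c['T'])
def ray(c,uv,z):
    f,cx,cy,T=c; uv=np.atleast_2d(uv).astype(float)
    d=np.c_[(uv[:,0]-cx)/f,(uv[:,1]-cy)/f,np.ones(len(uv))]@T[:3,:3].T
    return T[:3,3]+d*((z-T[2,3])/d[:,2])[:,None]
def proj(c,p):
    f,cx,cy,T=c; q=(np.atleast_2d(p)-T[:3,3])@T[:3,:3]
    return np.c_[cx+f*q[:,0]/q[:,2],cy+f*q[:,1]/q[:,2]]
def snap(n,name=None):
    c=cal(n); im=robot.snapshot(n)
    if name: cv2.imwrite(f'pics/{name}.png',im)
    return im,c
E
python3 - <<'E'
from h import *
for n in('top','scene'):
    im,c=snap(n,n+'0'); print(n,robot.get_calibration(n))
im,c=snap('wrist','wrist0'); print(robot.get_obs(), c)
E
```

```text
top {'vfov': 42.76583647414394, 'cx': 325.2390906710103, 'cy': 194.34160702001168, 'T': array([[-0.02669755, -0.98952381,  0.14187978,  0.31009448],
       [-0.99952242,  0.02421461, -0.0191984 ,  0.03315973],
       [ 0.01556171, -0.14232457, -0.98969771,  1.20536905],
       [ 0.        ,  0.        ,  0.        ,  1.        ]])}
scene {'vfov': 57.00933280316224, 'cx': 318.6169494032285, 'cy': 196.2130895485255, 'T': array([[-0.81309823,  0.46052133, -0.35607777,  0.7381134 ],
       [ 0.582043  ,  0.63279066, -0.51068769,  0.43103191],
       [-0.00985989, -0.62249183, -0.78256418,  0.65680742],
       [ 0.        ,  0.        ,  0.        ,  1.        ]])}
{'time': 0.15, 'joint_positions': array([ 1.10589476e+00,  8.77587185e-02,  1.37189326e+00, -1.56164197e-05,
        1.68355778e+00, -1.03120801e-01]), 'qvel': array([ 0.00138718, -0.00021648, -0.00653322,  0.0021857 ,  0.00074413,
        0.00027135]), 'joint_torque': array([ 1.42862740e-03, -3.40639079e+01, -3.02795327e+01,  7.19878497e-02,
        3.04372329e-02, -1.01914468e-04]), 'tool_pos': array([0.19451386, 0.5140445 , 0.21859453]), 'ee_rot': array([-3.13998254e+00, -1.51024206e-04,  2.77981002e+00]), 'wrist_force': array([-0.38582531,  0.39771385, -0.53010843]), 'wrist_torque': array([-0.01669203,  0.05844156, -0.03670329]), 'finger_force': 0.0, 'width': 0.09366690938709435} (308.4430778959429, 318.0184887266338, 203.19901599441124, array([[ 0.35582485,  0.90976569,  0.21381084,  0.13177479],
       [ 0.93455172, -0.34606159, -0.0827917 ,  0.53687167],
       [-0.00132932,  0.22927663, -0.9733604 ,  0.38348506],
       [ 0.        ,  0.        ,  0.        ,  1.        ]]))
```

View pics/top0.png

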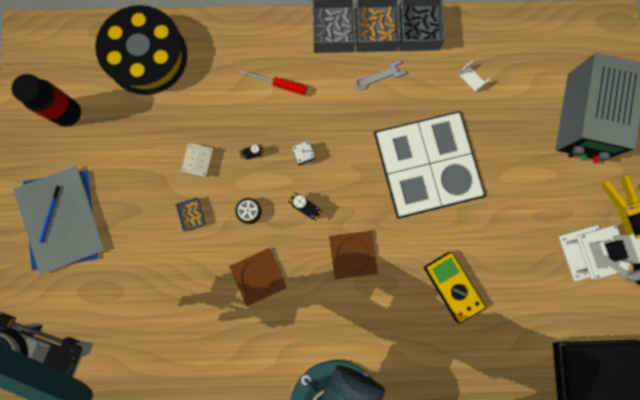

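View pics/scene0.png

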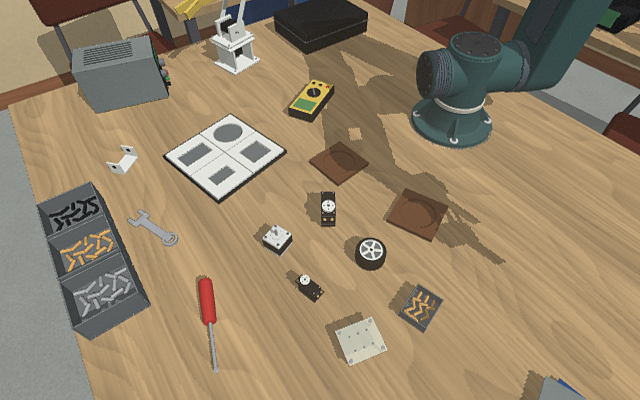

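Top view: motor (303,152), small servo (252,151), large servo (305,206), wheel (248,210), plate (197,158), tub (191,213). The white tray is at (430,163), with its round recess at (456,180). The brown look-alikes at (258,275) and (353,255) aren't part of the job: the description says white nests in a black tray.

Run:
```python
from h import *
im=cv2.imread('pics/top0.png'); c=cal('top')
for n,uv,z in [('motor',(303,152),.04),('small',(252,151),.03),('large',(305,206),.04),('wheel',(248,210),.03)]: print(n,ray(c,uv,z)[0].round(3))
hsv=cv2.cvtColor(im,cv2.COLOR_BGR2HSV)
w=((hsv[...,1]<60)&(hsv[...,2]>170)).astype(np.uint8); w[:100]=0;w[225:]=0;w[:,:370]=0;w[:,490:]=0
cs,h=cv2.findContours(w,cv2.RETR_CCOMP,cv2.CHAIN_APPROX_NONE)
for k,q in zip(cs,h[0]):
    if cv2.contourArea(k)<150: continue
    P=ray(c,k[:,0,:],.013)[:,:2]; r=cv2.minAreaRect((P*1000).astype(np.float32)); print(q[3],np.round(r[0],1),np.round(r[1],1),round(r[2],1))
o=robot.get_obs(); print(o['tool_pos'],o['ee_rot'])
```

```text
motor [0.578 0.06  0.04 ]
small [0.586 0.18  0.03 ]
large [0.451 0.058 0.04 ]
wheel [0.446 0.19  0.03 ]
-1 [ 499.1 -251.6] [101.4 207. ] 12.5
0 [ 487.1 -199.6] [62.9 62.4] 12.6
0 [ 509.9 -302.5] [78.4 76.2] 42.3
-1 [ 601.  -228.9] [101.5 206.9] 12.6
8 [ 589.6 -176.8] [60.8 40.3] 13.0
8 [ 612.6 -279.2] [81.3 50.4] 12.9
[0.19451386 0.5140445  0.21859453] [-3.13998254e+00 -1.51024206e-04  2.77981002e+00]
```

>>> carry_out --increments '[[0,[-40,-23,0],0],[0,[-40,-23,0],0],[0,[-40,-23,0],0],[0,[-40,-23,0],0],[0,[-40,-23,0],0],[0,[-40,-23,0],0],[0,[-40,-23,0],0],[0,[-40,-23,0],0]]'

```text
time: 0.95
tool_pos: [0.4296, 0.2274, 0.2193]
ee_rot: [3.141, -0.0, 2.78]
wrist_force: [0.5, 0.5, 1.4]
width: 0.0939
finger_force: 0.0
```

>>> carry_out --increments '[[0,[-40,-23,0],0],[0,[-40,-24,0],0],[0,[-40,-24,0],0],[0,[0,0,0],0],[0,[0,0,0],0]]'

```text
time: 1.45
tool_pos: [0.5159, 0.1195, 0.2187]
ee_rot: [-3.141, -0.002, 2.778]
wrist_force: [0.5, -0.1, 0.4]
width: 0.0943
finger_force: 0.0
```

Run:
```python
from h import *
im,c=snap('wrist','wrist1'); o=robot.get_obs(); print(o['time'],o['tool_pos'],o['ee_rot']); 
for n,p in dict(motor=(.578,.06,.04),small=(.586,.18,.036),large=(.451,.058,.047),wheel=(.446,.19,.032)).items(): print(n,proj(c,p)[0].round())
```

```text
1.5 [0.51546819 0.12043836 0.21899955] [ 3.14149457e+00 -1.56825795e-03  2.77942321e+00]
motor [291. 257.]
small [388. 227.]
large [245. 157.]
wheel [356. 109.]
```

View pics/wrist1.png

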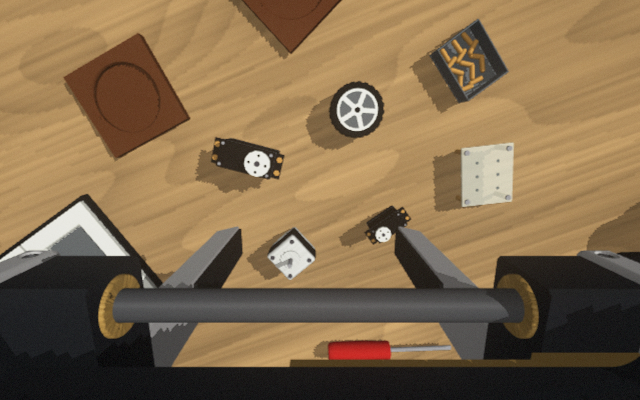

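Wrist view: motor (291,255), small servo (388,227), large servo (247,158), wheel (357,109). An enlarged crop will confirm them and give me the corners.

Run:
```python
from h import *
im=cv2.imread('pics/wrist1.png')
a=cv2.resize(im[125:193,190:300],None,fx=7,fy=7,interpolation=3)[:, :]
b=cv2.resize(im[195:285,260:420],None,fx=5,fy=5,interpolation=3)
# place side by side vertical
a=a[:, :770]
o=np.zeros((600,800,3),np.uint8)
a=cv2.resize(im[130:190,200:295],None,fx=5,fy=5,interpolation=3); b=cv2.resize(im[225:285,262:322],None,fx=5,fy=5,interpolation=3)
d=cv2.resize(im[200:250,350:420],None,fx=6,fy=6,interpolation=3); e=cv2.resize(im[75:143,322:390],None,fx=4,fy=4,interpolation=3)
o[:300,:475]=a;o[:300,480:780]=b;o[300:600,:420]=d;o[310:582,500:772]=e
cv2.imwrite('pics/crop1.png',o)
```

```text
(no output)
```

View pics/crop1.png

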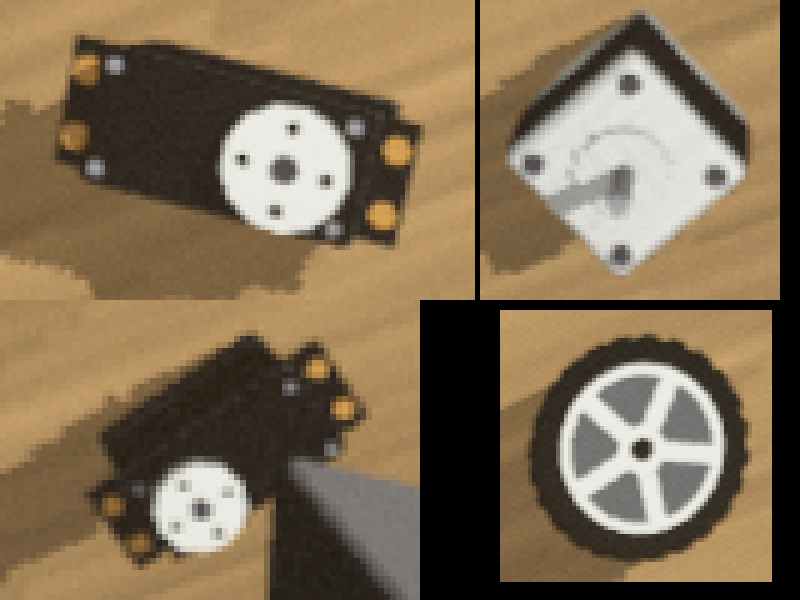

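```bash
cat > plan.py <<'E'
from h import *
def rel(target,yaw):  # shift/turn to reach target xyz (TCP), yaw deg (mod nothing)
    o=robot.get_obs(); y=o['ee_rot'][2]; d=np.array(target)-o['tool_pos']
    X=np.array([math.cos(y),math.sin(y)]); Y=np.array([math.sin(y),-math.cos(y)])
    tw=-(yaw-math.degrees(y)); tw=(tw+180)%360-180
    print('now',o['tool_pos'].round(4),round(math.degrees(y),1),'w',round(o['width'],4),'t',o['time'],'| d mm',np.round([d[:2]@X*1000,d[:2]@Y*1000,-d[2]*1000],1),'twist',round(tw,1),'j6',round(math.degrees(o['joint_positions'][5]),1))
E
cat > m1.py <<'E'
from plan import *
# calibration as at wrist1 (arm has not moved since)
c=cal('wrist')
def ang(v): return math.degrees(math.atan2(v[1],v[0]))
P=ray(c,[(293,235),(268.2,256),(290,279),(315,260.6)],.04); print('motor',P.mean(0).round(4),[(np.linalg.norm(P[i]-P[i-1])*1e3).round(1) for i in range(4)],[round(ang(P[i]-P[i-1])%90,1) for i in range(4)])
for n,S,h,z,zh in (('large',[(217.6,143.8),(214.6,157.4),(279.4,160.2),(276.4,173)],(257,163.8),.036,.057),('small',[(403.2,211.5),(407.3,218),(369,234.2),(373,240.8)],(383.3,234.8),.029,.044)):
    P=ray(c,S,z); v=P[2:].mean(0)-P[:2].mean(0); print(n,P.mean(0).round(4),'yaw',round(ang(v),1),'len',np.linalg.norm(v).round(4),'horn',ray(c,h,zh)[0].round(4))
print('wheel',ray(c,(357.2,109.6),.032).round(4))
a=math.radians(12.6);X=np.array([math.cos(a),math.sin(a)])*.0525;Y=np.array([-X[1],X[0]])
C=np.array([.5500,-.2403])
for n,p in dict(square=C-X+Y,round=C-X-Y,small=C+X+Y,large=C+X-Y).items(): print(n,p.round(4))
rel((.578,.06,.15),2.78*57.3)
E
python3 m1.py
```

```text
motor [0.5797 0.0611 0.04  ] [np.float64(41.3), np.float64(40.0), np.float64(39.3), np.float64(38.8)] [17.7, 20.4, 19.5, 17.4]
large [0.4529 0.0582 0.036 ] yaw 54.5 len 0.0706 horn [0.4616 0.0709 0.057 ]
small [0.5873 0.1822 0.029 ] yaw -75.1 len 0.049 horn [0.5896 0.1722 0.044 ]
wheel [[0.447  0.1914 0.032 ]]
square [ 0.4873 -0.2005]
round [ 0.5102 -0.303 ]
small [ 0.5898 -0.1776]
large [ 0.6127 -0.2801]
now [0.5155 0.1204 0.219 ] 159.2 w 0.0939 t 1.5 | d mm [-79.9 -34.4  69. ] twist -0.0 j6 -62.3
```

Everything fits the described sizes, and the white nests in the black tray are the targets. I'll take the motor first.

>>> carry_out --increments '[[30,[-40,-16,0],0],[30,[-41,-16,0],0],[30,[0,0,20],8.4],[30,[0,0,20],8.4],[30,[0,0,20],8.4],[30,[0,0,20],8.4],[30,[0,0,20],8.4],[30,[0,0,19],8.4]]'

```text
time: 2.3
tool_pos: [0.5794, 0.0639, 0.0998]
ee_rot: [-3.142, -0.001, 1.897]
wrist_force: [-0.4, -0.4, 0.3]
width: 0.0832
finger_force: 0.0
```

>>> carry_out --increments '[[30,[0,0,0],0],[30,[0,0,0],0]]'

```text
time: 2.5
tool_pos: [0.5798, 0.063, 0.1008]
ee_rot: [-3.141, -0.0, 1.905]
wrist_force: [0.9, -0.4, 0.9]
width: 0.0832
finger_force: 0.0
```

Run:
```python
from plan import *
rel((.5797,.0611,.026),108.7)
snap('wrist','wrist2')
```

```text
now [0.5798 0.063  0.1008] 109.2 w 0.0832 t 2.5 | d mm [-1.8 -0.7 74.8] twist 0.5 j6 -18.5
```

View pics/wrist2.png

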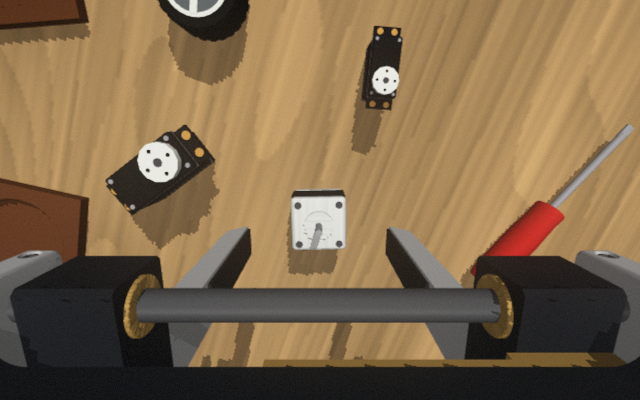

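Motor is square-on between the jaws at (319,222). The screwdriver handle is near the right finger at (480,265), so I'll check that clearance and refine the poses from this closer view.

Run:
```python
from plan import *
c=cal('wrist')
P=ray(c,[(294,195.5),(345.5,195.5),(346.5,250),(292,250)],.04); print('motor',P.mean(0).round(4),[math.degrees(math.atan2(*(P[1]-P[0])[[1,0]]))%90])
o=robot.get_obs(); y=o['ee_rot'][2];Y=np.array([math.sin(y),-math.cos(y)]);X=np.array([math.cos(y),math.sin(y)])
for uv in [(475,265),(487,250),(518,207)]:
    p=ray(c,uv,.015)[0,:2]-o['tool_pos'][:2]; print('driver tool xy',p@X,p@Y)
def ang(v): return math.degrees(math.atan2(v[1],v[0]))
P=ray(c,[(125.5,208),(113,185),(200,152.5),(186,135)],.036);v=P[2:].mean(0)-P[:2].mean(0);print('large',P.mean(0),ang(v),np.linalg.norm(v),ray(c,(157.5,162),.057))
P=ray(c,[(380.5,31),(398,32),(371,104),(388,105)],.029);v=P[2:].mean(0)-P[:2].mean(0);print('small',P.mean(0),ang(v),np.linalg.norm(v),ray(c,(385.5,80),.044))
```

```text
motor [0.5817 0.0594 0.04  ] [18.96596794584064]
driver tool xy -0.049908364091714445 0.13711067140618927
driver tool xy -0.0358520285210226 0.14596392596480123
driver tool xy 0.0026784144949798553 0.16735656978198488
large [0.45248789 0.05717302 0.036     ] 52.47214414153584 0.07179332756130938 [[0.46208807 0.06953394 0.057     ]]
small [0.58904969 0.1807654  0.029     ] -76.38167041414366 0.049084815557212294 [[0.59046185 0.17095824 0.044     ]]
```

>>> carry_out --increments '[[30,[-3,0,25],0],[30,[0,0,25],0],[30,[0,0,20],0],[30,[0,0,5],0],[200,[0,0,0],0],[200,[0,0,0],0],[200,[0,0,0],0],[200,[0,0,0],0]]'

```text
time: 3.35
tool_pos: [0.5823, 0.0588, 0.027]
ee_rot: [3.139, 0.001, 1.9]
wrist_force: [0.0, -0.6, 0.3]
width: 0.0542
finger_force: 0.0
```

>>> carry_out --increments '[[200,[0,0,0],0],[200,[0,0,-20],0],[200,[0,0,-30],0],[200,[0,0,-30],0],[200,[0,0,0],0],[200,[0,0,0],0]]'

```text
time: 3.95
tool_pos: [0.5813, 0.0587, 0.1051]
ee_rot: [3.141, -0.0, 1.9]
wrist_force: [0.5, -0.1, -3.9]
width: 0.0417
finger_force: 30.0
```

Run:
```python
from plan import *
rel((.4873,-.2005,.033),102.6)
```

```text
now [0.5813 0.0587 0.1051] 108.9 w 0.0417 t 3.95 | d mm [-214.9 -172.7   72.1] twist 6.3 j6 -18.7
```

>>> carry_out --increments '[[200,[-36,-29,0],0],[200,[-36,-29,0],0],[200,[-36,-29,0],0],[200,[-36,-29,0],0],[200,[-36,-29,0],0],[200,[-35,-28,0],0],[200,[0,0,0],6.3],[200,[0,0,0],0]]'

```text
time: 4.75
tool_pos: [0.4851, -0.2011, 0.1024]
ee_rot: [-3.138, -0.004, 1.787]
wrist_force: [-0.5, -0.5, -2.7]
width: 0.0418
finger_force: 30.0
```

Run:
```python
from plan import *
im,c=snap('wrist','wrist3')
rel((.4873,-.2005,.033),102.6)
```

```text
now [ 0.4856 -0.2003  0.1028] 102.6 w 0.0419 t 4.8 | d mm [-0.6  1.6 69.8] twist 0.0 j6 -41.2
```

View pics/wrist3.png

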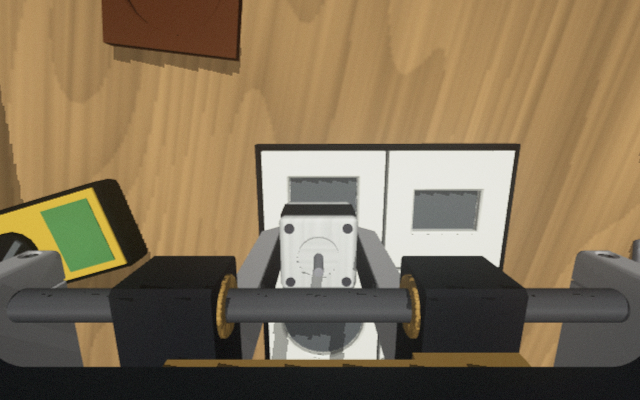

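Run:
```python
from plan import *
c=cal('wrist'); im=cv2.imread('pics/wrist3.png')
P=ray(c,[(413.5,190),(480.5,189),(478.5,229.5),(414.5,229.5)],.013); print('small',P.mean(0).round(4),[np.linalg.norm(P[i]-P[i-1]).round(4) for i in range(4)], math.degrees(math.atan2(*(P[1]-P[0])[[1,0]])))
P=ray(c,[(288,177.5),(359,177.5)],.013); print('sq far edge mid',P.mean(0), np.linalg.norm(P[1]-P[0]),math.degrees(math.atan2(*(P[1]-P[0])[[1,0]])))
a=math.radians(12.6);e=np.array([-math.sin(a),math.cos(a)]); print('sq centre', P.mean(0)[:2]-e*.029)
for z in (.11,.115,.12,.125):
    Q=ray(c,[(283,216),(355,216),(280,288),(357,288)],z); print(z,Q.mean(0).round(4),np.linalg.norm(Q[1]-Q[0]),np.linalg.norm(Q[2]-Q[0]))
```

```text
small [ 0.5912 -0.1767  0.013 ] [np.float64(0.0349), np.float64(0.0561), np.float64(0.0357), np.float64(0.0553)] 13.39258348228102
sq far edge mid [ 0.48254106 -0.17239158  0.013     ] 0.05911433274947662 12.517242235008988
sq centre [ 0.48886722 -0.20069316]
0.11 [ 0.4846 -0.2001  0.11  ] 0.038231887190293294 0.042001051389740106
0.115 [ 0.4842 -0.1981  0.115 ] 0.03702245632870364 0.04067238645836677
0.12 [ 0.4837 -0.1961  0.12  ] 0.035813025467114 0.039343721526993405
0.125 [ 0.4833 -0.1941  0.125 ] 0.03460359460552435 0.03801505659562007
```

>>> carry_out --increments '[[200,[-2,3,20],0],[200,[0,0,20],0],[200,[0,0,12],0],[200,[0,0,0],0]]'

```text
time: 5.2
tool_pos: [0.4887, -0.1999, 0.0502]
ee_rot: [-3.137, -0.005, 1.793]
wrist_force: [-0.3, 0.7, -2.3]
width: 0.0417
finger_force: 30.0
```

>>> carry_out --increments '[[200,[0,0,3],0],[200,[0,0,3],0],[200,[0,0,0],0]]'

```text
time: 5.5
tool_pos: [0.4909, -0.202, 0.0479]
ee_rot: [3.141, 0.0, 1.791]
wrist_force: [-0.4, -0.3, -3.2]
width: 0.042
finger_force: 30.0
```

>>> carry_out --increments '[[200,[0,0,2],0],[200,[0,0,0],0]]'

```text
time: 5.7
tool_pos: [0.4906, -0.202, 0.0457]
ee_rot: [3.141, 0.0, 1.79]
wrist_force: [-0.3, 0.6, -3.3]
width: 0.0418
finger_force: 30.0
```

>>> carry_out --increments '[[200,[0,0,2],0],[200,[0,0,0],0]]'

```text
time: 5.9
tool_pos: [0.4904, -0.2019, 0.0432]
ee_rot: [-3.141, -0.0, 1.79]
wrist_force: [-0.6, 0.5, -1.2]
width: 0.0416
finger_force: 30.0
```

>>> carry_out --increments '[[200,[0,0,2],0],[200,[0,0,0],0]]'

```text
time: 6.1
tool_pos: [0.4903, -0.2019, 0.0411]
ee_rot: [-3.141, -0.0, 1.79]
wrist_force: [0.8, 0.1, -2.2]
width: 0.0417
finger_force: 30.0
```

>>> carry_out --increments '[[200,[0,-1,2],0],[200,[0,0,0],0]]'

```text
time: 6.3
tool_pos: [0.4892, -0.2021, 0.0391]
ee_rot: [-3.141, -0.001, 1.79]
wrist_force: [-0.4, 0.6, -2.7]
width: 0.0421
finger_force: 30.0
```

>>> carry_out --increments '[[200,[0,0,2],0],[200,[0,0,0],0]]'

```text
time: 6.5
tool_pos: [0.4896, -0.2021, 0.0385]
ee_rot: [3.142, -0.0, 1.79]
wrist_force: [-2.8, 1.4, 4.1]
width: 0.0418
finger_force: 30.0
```

>>> carry_out --increments '[[200,[0,0,2],0],[200,[0,0,0],0]]'

```text
time: 6.7
tool_pos: [0.4896, -0.2021, 0.0384]
ee_rot: [3.141, 0.0, 1.79]
wrist_force: [-6.1, 4.1, 12.8]
width: 0.0419
finger_force: 30.0
```

>>> carry_out --increments '[[200,[0,0,-2],0],[90,[0,0,0],0],[90,[0,0,0],0],[90,[0,0,0],0],[90,[0,0,-30],0],[90,[0,0,-40],0],[90,[0,0,-40],0],[30,[0,0,0],0]]'

```text
time: 7.5
tool_pos: [0.4931, -0.2041, 0.1545]
ee_rot: [3.132, 0.009, 1.79]
wrist_force: [0.7, 0.7, 1.5]
width: 0.066
finger_force: 0.0
```

Run:
```python
from plan import *
im,c=snap('top','top1')
cv2.imwrite('pics/top1c.png',cv2.resize(im[100:230,190:500],None,fx=2.5,fy=2.5,interpolation=2))
rel((.4525,.0575,.15),53.5+90)
```

```text
now [ 0.4916 -0.2033  0.1511] 102.6 w 0.0693 t 7.55 | d mm [263.   18.5   1.1] twist -40.9 j6 -41.1
```

View pics/top1c.png

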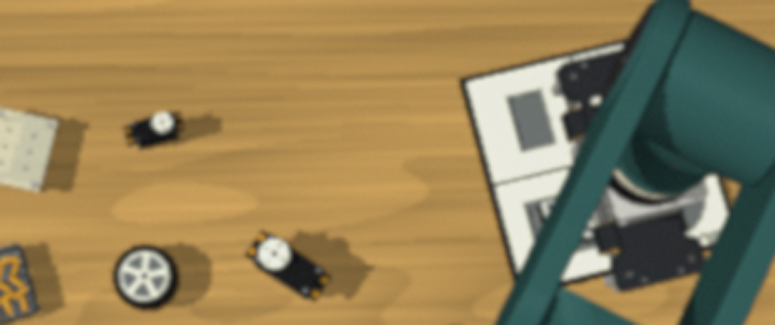

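>>> carry_out --increments '[[60,[44,3,0],0],[60,[44,3,0],0],[60,[44,3,0],0],[60,[44,3,0],0],[60,[44,3,0],0],[60,[43,3,0],0],[60,[0,0,0],8.2],[60,[0,0,10],8.2]]'

```text
time: 8.35
tool_pos: [0.4496, 0.06, 0.1368]
ee_rot: [3.142, -0.0, 1.502]
wrist_force: [0.9, 0.0, -0.4]
width: 0.0718
finger_force: 0.0
```

>>> carry_out --increments '[[60,[0,0,10],8.2],[60,[0,0,10],8.2],[60,[0,0,10],8.2],[60,[0,0,10],8.1],[60,[0,0,0],0],[60,[0,0,0],0]]'

```text
time: 8.95
tool_pos: [0.4491, 0.0584, 0.0962]
ee_rot: [-3.139, 0.001, 0.936]
wrist_force: [0.1, -1.0, 0.6]
width: 0.072
finger_force: 0.0
```

Run:
```python
from plan import *
im,c=snap('wrist','wrist4'); rel((.4525,.0575,.029),53.5)
im,c=snap('top'); t=cv2.resize(im[100:230,370:500],None,fx=3,fy=3,interpolation=2)
w=cv2.imread('pics/wrist4.png'); o=np.zeros((400,800,3),np.uint8); o[:,:400]=w[:400,120:520]; o[:390,405:795]=t; cv2.imwrite('pics/v4.png',o)
```

```text
now [0.4496 0.0584 0.0969] 53.6 w 0.0719 t 9.0 | d mm [ 1.   2.9 67.9] twist 0.1 j6 36.6
```

View pics/v4.png

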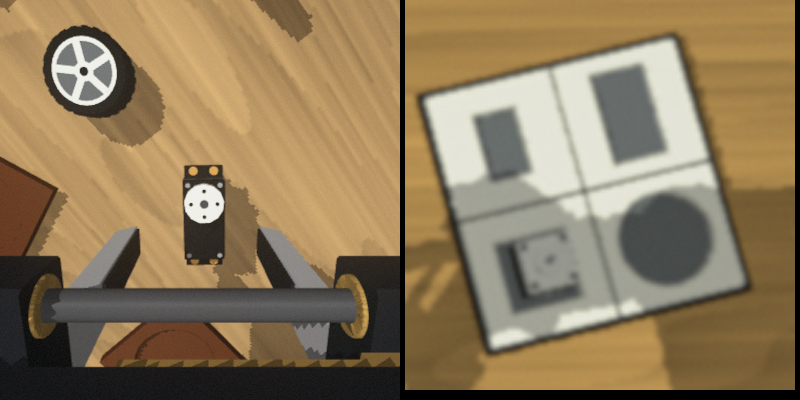

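>>> carry_out --increments '[[60,[1,3,25],0],[60,[0,0,25],0],[60,[0,0,18],0],[60,[0,0,5],0],[60,[0,0,0],0],[220,[0,0,0],0],[220,[0,0,0],0],[220,[0,0,0],0]]'

```text
time: 9.85
tool_pos: [0.4538, 0.0575, 0.0256]
ee_rot: [3.14, -0.001, 0.933]
wrist_force: [0.7, -0.2, 0.7]
width: 0.0512
finger_force: 0.0
```

>>> carry_out --increments '[[220,[0,0,0],0],[220,[0,0,0],0],[220,[0,0,0],0],[220,[0,0,0],0],[220,[0,0,0],0],[220,[0,0,0],0]]'

```text
time: 10.45
tool_pos: [0.4531, 0.0575, 0.0247]
ee_rot: [3.141, -0.0, 0.933]
wrist_force: [-0.4, -0.1, 1.4]
width: 0.0296
finger_force: 29.9
```

>>> carry_out --increments '[[220,[0,0,-25],0],[220,[0,0,-35],0],[220,[0,0,-35],0],[220,[0,0,0],0],[220,[0,0,0],0]]'

```text
time: 10.95
tool_pos: [0.4529, 0.0575, 0.1192]
ee_rot: [3.141, -0.0, 0.933]
wrist_force: [-0.4, -0.2, -2.0]
width: 0.03
finger_force: 29.9
```

Run:
```python
from plan import *
rel((.6127,-.2801,.12),12.6)
```

```text
now [0.4529 0.0575 0.1192] 53.5 w 0.03 t 10.95 | d mm [-176.1  329.4   -0.8] twist 40.9 j6 36.6
```

>>> carry_out --increments '[[220,[-22,41,0],0],[220,[-22,41,0],0],[220,[-22,41,0],0],[220,[-22,41,0],0],[220,[-22,41,0],0],[220,[-22,41,0],0],[220,[-22,41,0],0],[220,[-22,42,0],0]]'

```text
time: 11.75
tool_pos: [0.6115, -0.2807, 0.1152]
ee_rot: [-3.135, 0.0, 0.933]
wrist_force: [1.1, -0.1, -1.4]
width: 0.0297
finger_force: 29.9
```

>>> carry_out --increments '[[220,[0,0,0],8.2],[220,[0,0,0],8.2],[220,[0,0,0],8.2],[220,[0,0,0],8.2],[220,[0,0,0],8.1],[220,[0,0,0],0],[220,[0,0,0],0]]'

```text
time: 12.45
tool_pos: [0.6115, -0.2792, 0.1167]
ee_rot: [-3.139, 0.003, 0.222]
wrist_force: [-0.3, -0.0, -0.8]
width: 0.0298
finger_force: 29.9
```

Run:
```python
from plan import *
snap('wrist','wrist5')
rel((.6133,-.2797,.0315),12.6)
```

```text
now [ 0.6117 -0.2793  0.1173] 12.7 w 0.0296 t 12.5 | d mm [ 1.5  0.7 85.8] twist 0.1 j6 47.9
```

View pics/wrist5.png

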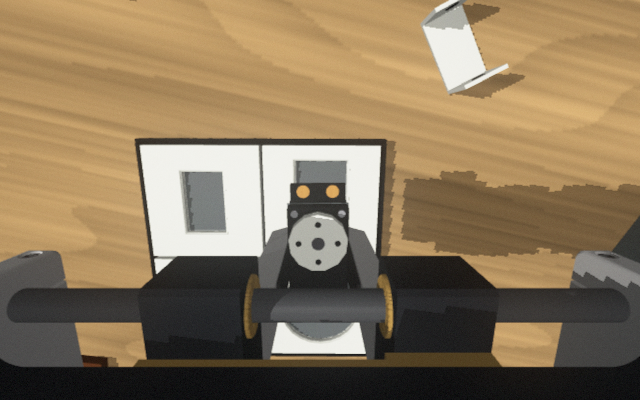

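>>> carry_out --increments '[[220,[1,1,25],0],[220,[0,0,25],0],[220,[0,0,20],0],[220,[0,0,8],0],[220,[0,0,3],0],[220,[0,0,0],0],[220,[0,0,0],0]]'

```text
time: 13.2
tool_pos: [0.6146, -0.281, 0.0401]
ee_rot: [3.14, -0.002, 0.22]
wrist_force: [0.9, 0.2, -1.3]
width: 0.0302
finger_force: 29.9
```

>>> carry_out --increments '[[220,[0,0,2],0],[220,[0,0,0],0]]'

```text
time: 13.4
tool_pos: [0.6141, -0.2808, 0.0373]
ee_rot: [3.141, -0.001, 0.219]
wrist_force: [-0.9, -0.3, -2.2]
width: 0.0296
finger_force: 29.9
```

>>> carry_out --increments '[[220,[0,0,2],0],[220,[0,0,0],0]]'

```text
time: 13.6
tool_pos: [0.6136, -0.2805, 0.0343]
ee_rot: [-3.141, 0.0, 0.219]
wrist_force: [-0.4, 0.0, -1.4]
width: 0.0298
finger_force: 29.9
```

>>> carry_out --increments '[[220,[0,0,2],0],[220,[0,0,1],0],[220,[0,0,0],0]]'

```text
time: 13.9
tool_pos: [0.6138, -0.2806, 0.0317]
ee_rot: [3.141, -0.0, 0.219]
wrist_force: [-0.2, 0.0, -0.3]
width: 0.03
finger_force: 29.9
```

>>> carry_out --increments '[[220,[0,0,1],0],[220,[0,0,0],0]]'

```text
time: 14.1
tool_pos: [0.6138, -0.2806, 0.0318]
ee_rot: [3.141, -0.001, 0.219]
wrist_force: [-2.2, 1.4, 5.0]
width: 0.0298
finger_force: 29.9
```

>>> carry_out --increments '[[220,[0,0,-1],0],[105,[0,0,0],0],[105,[0,0,0],0],[105,[0,0,0],0],[105,[0,0,0],0],[105,[0,0,-35],0],[105,[0,0,-40],0],[105,[0,0,-40],0]]'

```text
time: 14.9
tool_pos: [0.6133, -0.2804, 0.1469]
ee_rot: [-3.141, 0.001, 0.219]
wrist_force: [0.7, -0.2, 0.8]
width: 0.0554
finger_force: 0.0
```

>>> carry_out --increments '[[105,[0,0,0],0],[105,[0,0,0],0]]'

```text
time: 15.1
tool_pos: [0.6144, -0.2809, 0.148]
ee_rot: [3.139, -0.003, 0.219]
wrist_force: [-1.2, -0.1, 0.3]
width: 0.0552
finger_force: 0.0
```

Run:
```python
from plan import *
rel((.588,.1815,.10),104)
```

```text
now [ 0.6144 -0.2809  0.148 ] 12.6 w 0.0552 t 15.1 | d mm [  74.9 -457.1   48. ] twist -91.4 j6 48.0
```

>>> carry_out --increments '[[105,[8,-46,0],0],[105,[8,-46,0],0],[105,[8,-46,0],0],[105,[8,-46,0],0],[105,[8,-46,0],0],[105,[7,-46,0],0],[105,[7,-46,0],0],[105,[7,-45,0],0]]'

```text
time: 15.9
tool_pos: [0.5915, 0.0927, 0.1434]
ee_rot: [-3.141, 0.005, 0.219]
wrist_force: [0.8, -0.0, -0.7]
width: 0.0553
finger_force: 0.0
```

>>> carry_out --increments '[[105,[7,-45,0],0],[105,[7,-45,0],0],[105,[0,0,0],-8.4],[105,[0,0,5],-8.4],[105,[0,0,5],-8.4],[105,[0,0,5],-8.4],[105,[0,0,5],-8.4],[105,[0,0,5],-8.4]]'

```text
time: 16.7
tool_pos: [0.5858, 0.1815, 0.1179]
ee_rot: [-3.137, 0.003, 1.105]
wrist_force: [-0.6, -0.3, -0.2]
width: 0.0552
finger_force: 0.0
```

>>> carry_out --increments '[[105,[0,0,5],-8.2],[105,[0,0,5],-8.2],[105,[0,0,5],-8.2],[105,[0,0,5],-8.2],[105,[0,0,3],-8.2],[105,[0,0,0],0],[105,[0,0,0],0]]'

```text
time: 17.4
tool_pos: [0.5864, 0.1816, 0.0964]
ee_rot: [-3.138, -0.0, 1.812]
wrist_force: [-0.3, -0.3, -0.3]
width: 0.0552
finger_force: 0.0
```

Run:
```python
from plan import *
im,c=snap('wrist','wrist6'); rel((.588,.1815,.020),104)
im,c=snap('top'); t=cv2.resize(im[100:230,370:500],None,fx=3,fy=3,interpolation=2)
w=cv2.imread('pics/wrist6.png'); o=np.zeros((400,800,3),np.uint8); o[:,:400]=w[:400,120:520]; o[:390,405:795]=t; cv2.imwrite('pics/v6.png',o)
```

```text
now [0.5868 0.1817 0.0971] 103.8 w 0.0553 t 17.45 | d mm [-0.5  1.2 77.1] twist -0.2 j6 -1.9
```

View pics/v6.png

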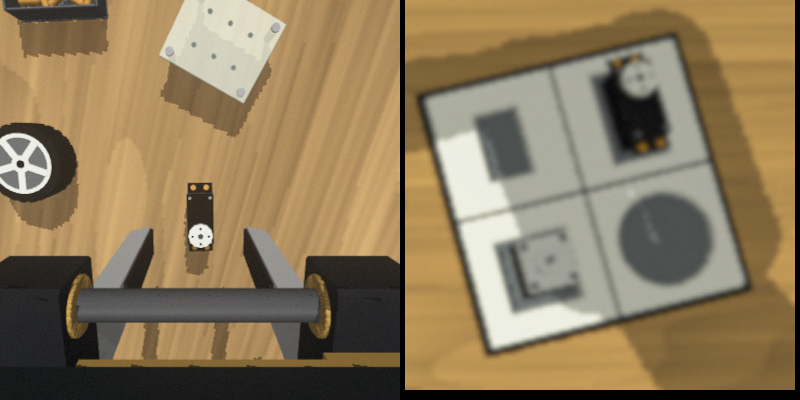

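>>> carry_out --increments '[[105,[0,1,25],0],[105,[0,0,25],0],[105,[0,0,18],0],[105,[0,0,5],0],[105,[0,0,0],0],[240,[0,0,0],0],[240,[0,0,0],0],[240,[0,0,0],0]]'

```text
time: 18.3
tool_pos: [0.5893, 0.1823, 0.0269]
ee_rot: [3.139, 0.0, 1.814]
wrist_force: [-0.1, 0.4, 0.2]
width: 0.0347
finger_force: 0.0
```

>>> carry_out --increments '[[240,[0,0,0],0],[240,[0,0,0],0],[240,[0,0,0],0],[240,[0,0,0],0],[240,[0,0,0],0]]'

```text
time: 18.8
tool_pos: [0.5887, 0.1821, 0.026]
ee_rot: [3.141, -0.0, 1.815]
wrist_force: [-1.1, -0.3, 2.9]
width: 0.0199
finger_force: 30.0
```

>>> carry_out --increments '[[240,[0,0,-25],0],[240,[0,0,-35],0],[240,[0,0,-40],0],[240,[0,0,0],0],[240,[0,0,0],0]]'

```text
time: 19.3
tool_pos: [0.589, 0.1822, 0.1264]
ee_rot: [3.139, 0.0, 1.815]
wrist_force: [-1.1, -0.7, -0.2]
width: 0.0196
finger_force: 30.0
```

Run:
```python
from plan import *
rel((.5902,-.1772,.12),12.6)
```

```text
now [0.589  0.1822 0.1264] 104.0 w 0.0196 t 19.3 | d mm [-349.   -85.6    6.4] twist 91.4 j6 -2.1
```

Small servo is held (width 19.6 mm, height offset 26 mm). Next I'll carry it to the small nest.

>>> carry_out --increments '[[240,[-44,-11,0],0],[240,[-44,-11,0],0],[240,[-44,-11,0],0],[240,[-44,-11,0],0],[240,[-44,-11,0],0],[240,[-43,-11,0],0],[240,[-43,-10,0],0],[240,[-43,-10,0],0]]'

```text
time: 20.1
tool_pos: [0.5875, -0.1786, 0.1223]
ee_rot: [-3.138, -0.003, 1.815]
wrist_force: [0.8, 0.1, -0.2]
width: 0.0201
finger_force: 30.0
```

>>> carry_out --increments '[[240,[0,0,0],8.3],[240,[0,0,0],8.3],[240,[0,0,0],8.3],[240,[0,0,0],8.3],[240,[0,0,0],8.3],[240,[0,0,0],8.3],[240,[0,0,0],8.3],[240,[0,0,0],8.3]]'

```text
time: 20.9
tool_pos: [0.5877, -0.1768, 0.122]
ee_rot: [-3.137, 0.003, 0.65]
wrist_force: [0.3, -0.0, -0.3]
width: 0.0199
finger_force: 30.0
```

>>> carry_out --increments '[[240,[0,0,0],8.3],[240,[0,0,0],8.3],[240,[0,0,0],8.4],[240,[0,0,0],0],[240,[0,0,0],0]]'

```text
time: 21.4
tool_pos: [0.5882, -0.177, 0.1233]
ee_rot: [-3.139, 0.003, 0.222]
wrist_force: [-0.5, 0.4, -0.6]
width: 0.0199
finger_force: 30.0
```

Run:
```python
from plan import *
snap('wrist','wrist7')
rel((.5902,-.1772,.033),12.6)
```

```text
now [ 0.5885 -0.1771  0.1238] 12.7 w 0.02 t 21.45 | d mm [ 1.7  0.5 90.8] twist 0.1 j6 55.2
```

View pics/wrist7.png

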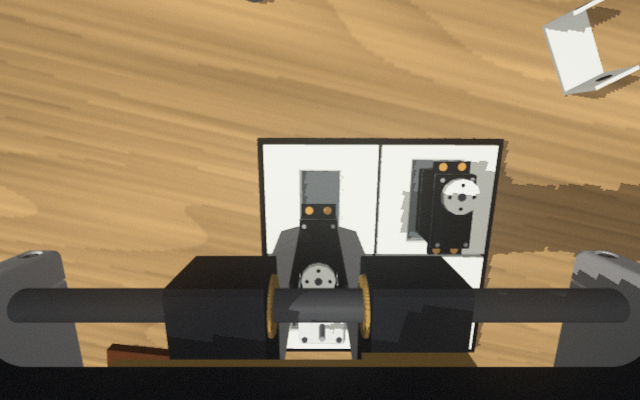

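Small servo is straight at (319,240) over its recess at (320,187), and the large servo sits in its own recess at (448,207).

>>> carry_out --increments '[[240,[2,0,25],0],[240,[0,0,25],0],[240,[0,0,22],0],[240,[0,0,8],0],[240,[0,0,4],0],[240,[0,0,2],0],[240,[0,0,0],0],[240,[0,0,0],0]]'

```text
time: 22.25
tool_pos: [0.592, -0.1773, 0.0408]
ee_rot: [3.14, -0.002, 0.22]
wrist_force: [-0.1, -0.3, 0.0]
width: 0.0198
finger_force: 30.0
```

>>> carry_out --increments '[[240,[0,0,2],0],[240,[0,0,0],0]]'

```text
time: 22.45
tool_pos: [0.5913, -0.177, 0.0378]
ee_rot: [3.141, -0.001, 0.219]
wrist_force: [0.5, -0.5, -0.1]
width: 0.0197
finger_force: 30.0
```

>>> carry_out --increments '[[240,[0,0,2],0],[240,[0,0,0],0]]'

```text
time: 22.65
tool_pos: [0.5909, -0.1769, 0.0351]
ee_rot: [-3.141, 0.0, 0.219]
wrist_force: [0.5, 1.1, -1.1]
width: 0.0199
finger_force: 30.0
```

>>> carry_out --increments '[[240,[0,0,2],0],[240,[0,0,0],0]]'

```text
time: 22.85
tool_pos: [0.591, -0.1768, 0.0331]
ee_rot: [-3.141, 0.0, 0.219]
wrist_force: [1.1, -0.1, -1.5]
width: 0.0196
finger_force: 30.0
```

>>> carry_out --increments '[[240,[0,0,1],0],[240,[0,0,1],0],[240,[0,0,0],0]]'

```text
time: 23.15
tool_pos: [0.5912, -0.177, 0.033]
ee_rot: [3.141, -0.0, 0.219]
wrist_force: [-3.4, 1.1, 5.4]
width: 0.0198
finger_force: 30.0
```

>>> carry_out --increments '[[240,[0,0,-2],0],[120,[0,0,0],0],[120,[0,0,0],0],[120,[0,0,0],0],[120,[0,0,0],0],[120,[0,0,-35],0],[120,[0,0,-40],0],[120,[0,0,-40],0]]'

```text
time: 23.95
tool_pos: [0.5907, -0.1768, 0.149]
ee_rot: [-3.141, 0.001, 0.219]
wrist_force: [-0.3, 0.4, -0.3]
width: 0.0497
finger_force: 0.0
```

>>> carry_out --increments '[[30,[0,0,0],0],[30,[0,0,0],0]]'

```text
time: 24.15
tool_pos: [0.5918, -0.1772, 0.1499]
ee_rot: [3.14, -0.003, 0.219]
wrist_force: [-0.1, 0.4, -0.4]
width: 0.0628
finger_force: 0.0
```

Run:
```python
from plan import *
rel((.447,.1910,.10),12.6)
```

```text
now [ 0.5918 -0.1772  0.1499] 12.6 w 0.0628 t 24.15 | d mm [ -61.2 -390.9   49.9] twist -0.0 j6 55.5
```

>>> carry_out --increments '[[30,[-7,-44,0],0],[30,[-7,-44,0],0],[30,[-7,-44,0],0],[30,[-7,-44,0],0],[30,[-7,-43,0],0],[30,[-7,-43,0],0],[30,[-7,-43,0],0],[30,[-6,-43,0],0]]'

```text
time: 24.95
tool_pos: [0.4594, 0.1519, 0.1459]
ee_rot: [-3.141, 0.004, 0.219]
wrist_force: [1.4, -0.3, -0.5]
width: 0.0831
finger_force: 0.0
```

>>> carry_out --increments '[[30,[-6,-43,0],0],[30,[0,0,25],0],[30,[0,0,25],0],[30,[0,0,0],0],[30,[0,0,0],0]]'

```text
time: 25.45
tool_pos: [0.4453, 0.191, 0.0968]
ee_rot: [3.141, 0.004, 0.219]
wrist_force: [-0.3, -0.0, -0.2]
width: 0.0828
finger_force: 0.0
```

Run:
```python
from plan import *
im,c=snap('wrist','wrist8'); rel((.447,.191,.023),12.6)
im2,c=snap('top'); t=cv2.resize(im2[100:230,370:500],None,fx=3,fy=3,interpolation=2)
o=np.zeros((400,800,3),np.uint8); o[:,:400]=im[:400,120:520]; o[:390,405:795]=t; cv2.imwrite('pics/v8.png',o)
```

```text
now [0.4464 0.1911 0.0982] 12.5 w 0.083 t 25.5 | d mm [ 0.5  0.2 75.2] twist -0.1 j6 93.9
```

View pics/v8.png

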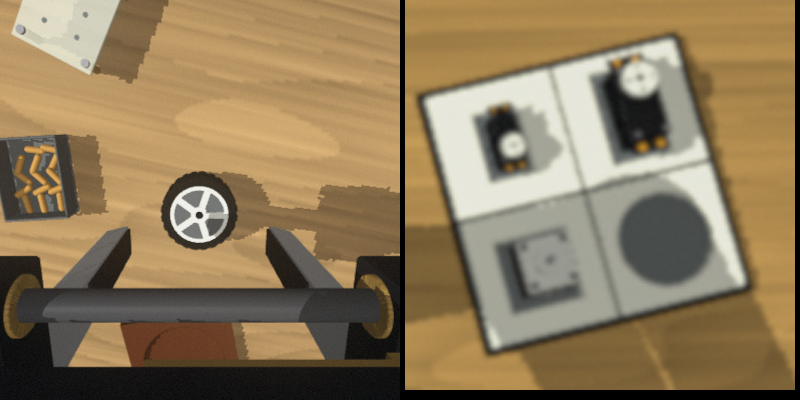

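Run:
```python
from plan import *
c=cal('wrist'); p=ray(c,[(319.5,214.5)],.032)[0]; print(p); rel((p[0],p[1],.023),12.6)
```

```text
[0.44856605 0.19010839 0.032     ]
now [0.4471 0.1912 0.0991] 12.5 w 0.0827 t 25.55 | d mm [ 1.2  1.4 76.1] twist -0.1 j6 93.9
```

>>> carry_out --increments '[[30,[1,1,25],0],[30,[0,0,25],0],[30,[0,0,18],0],[30,[0,0,7],0],[30,[0,0,0],0],[180,[0,0,0],0],[180,[0,0,0],0],[180,[0,0,0],0]]'

```text
time: 26.35
tool_pos: [0.4486, 0.1909, 0.0247]
ee_rot: [-3.141, -0.002, 0.219]
wrist_force: [-0.6, -0.2, -0.5]
width: 0.0624
finger_force: 0.0
```

>>> carry_out --increments '[[180,[0,0,0],0],[180,[0,0,0],0],[180,[0,0,0],0],[180,[0,0,0],0]]'

```text
time: 26.75
tool_pos: [0.4485, 0.1909, 0.0245]
ee_rot: [-3.141, -0.002, 0.219]
wrist_force: [-0.1, -0.0, 6.0]
width: 0.0586
finger_force: 30.0
```

>>> carry_out --increments '[[180,[0,0,-25],0],[180,[0,0,-35],0],[180,[0,0,-40],0],[180,[0,0,0],0],[180,[0,0,0],0]]'

```text
time: 27.25
tool_pos: [0.4479, 0.1907, 0.1238]
ee_rot: [-3.141, -0.001, 0.219]
wrist_force: [-0.6, -0.7, -2.1]
width: 0.0585
finger_force: 30.0
```

Run:
```python
from plan import *
rel((.5110,-.3025,.12),12.6)
```

```text
now [0.4479 0.1907 0.1238] 12.6 w 0.0585 t 27.25 | d mm [-45.8 495.1   3.8] twist -0.0 j6 93.8
```

>>> carry_out --increments '[[180,[-4,45,0],0],[180,[-4,45,0],0],[180,[-4,45,0],0],[180,[-4,45,0],0],[180,[-4,45,0],0],[180,[-4,45,0],0],[180,[-4,45,0],0],[180,[-4,45,0],0]]'

```text
time: 28.05
tool_pos: [0.4932, -0.1688, 0.1204]
ee_rot: [-3.138, 0.004, 0.219]
wrist_force: [0.6, 1.0, -1.0]
width: 0.0583
finger_force: 30.0
```

>>> carry_out --increments '[[180,[-4,45,0],0],[180,[-5,45,0],0],[180,[-5,45,0],0],[180,[0,0,0],0],[180,[0,0,0],0]]'

```text
time: 28.55
tool_pos: [0.5091, -0.3023, 0.1201]
ee_rot: [-3.137, 0.004, 0.217]
wrist_force: [0.2, 0.5, 0.0]
width: 0.0583
finger_force: 30.0
```

Run:
```python
from plan import *
snap('wrist','wrist9')
rel((.5110,-.3025,.0315),12.6)
```

```text
now [ 0.5094 -0.3014  0.1208] 12.5 w 0.0582 t 28.6 | d mm [ 1.3  1.4 89.3] twist -0.1 j6 41.3
```

View pics/wrist9.png

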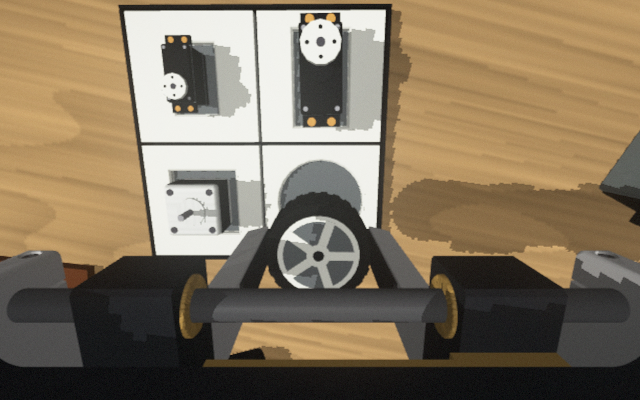

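Wheel is centred at (318,255) over the round recess at (319,195), and the other three parts are seated in theirs.

>>> carry_out --increments '[[180,[1,1,25],0],[180,[0,0,25],0],[180,[0,0,20],0],[180,[0,0,8],0],[180,[0,0,4],0],[180,[0,0,2],0],[180,[0,0,0],0],[180,[0,0,0],0]]'

```text
time: 29.4
tool_pos: [0.5124, -0.3036, 0.0407]
ee_rot: [3.14, -0.002, 0.219]
wrist_force: [0.1, 0.4, -1.3]
width: 0.0586
finger_force: 30.0
```

>>> carry_out --increments '[[180,[0,0,2],0],[180,[0,0,0],0]]'

```text
time: 29.6
tool_pos: [0.5118, -0.3034, 0.0377]
ee_rot: [3.141, -0.0, 0.219]
wrist_force: [-0.9, 0.4, -0.3]
width: 0.0582
finger_force: 30.0
```

>>> carry_out --increments '[[180,[0,0,2],0],[180,[0,0,0],0]]'

```text
time: 29.8
tool_pos: [0.5116, -0.3032, 0.0351]
ee_rot: [-3.141, 0.0, 0.219]
wrist_force: [0.6, 0.0, -0.6]
width: 0.0581
finger_force: 30.0
```

>>> carry_out --increments '[[180,[0,0,2],0],[180,[0,0,1],0],[180,[0,0,0],0]]'

```text
time: 30.1
tool_pos: [0.5116, -0.3031, 0.0321]
ee_rot: [-3.141, 0.0, 0.219]
wrist_force: [0.3, -0.6, 0.1]
width: 0.0587
finger_force: 30.0
```

>>> carry_out --increments '[[180,[0,0,1],0],[180,[0,0,0],0]]'

```text
time: 30.3
tool_pos: [0.5118, -0.3033, 0.0316]
ee_rot: [3.142, -0.0, 0.219]
wrist_force: [-0.1, -0.4, -0.3]
width: 0.0586
finger_force: 30.0
```

>>> carry_out --increments '[[180,[0,0,1],0],[180,[0,0,0],0]]'

```text
time: 30.5
tool_pos: [0.5119, -0.3033, 0.0315]
ee_rot: [3.141, -0.0, 0.219]
wrist_force: [-2.8, 1.0, 4.4]
width: 0.0584
finger_force: 30.0
```

>>> carry_out --increments '[[180,[0,0,1],0],[180,[0,0,0],0]]'

```text
time: 30.7
tool_pos: [0.5119, -0.3033, 0.0315]
ee_rot: [3.141, -0.0, 0.219]
wrist_force: [-3.6, 2.0, 8.8]
width: 0.0581
finger_force: 30.0
```

Floor reached at 31.5 mm, which is the 24.5 mm grip height plus the 7 mm floor. I'll release and back away so the top camera has a clear view.

>>> carry_out --increments '[[180,[0,0,-2],0],[40,[0,0,0],0],[40,[0,0,0],0],[40,[0,0,0],0],[40,[0,0,0],0],[40,[0,0,-30],0],[40,[0,0,-40],0],[40,[0,0,-40],0]]'

```text
time: 31.5
tool_pos: [0.5112, -0.3029, 0.1417]
ee_rot: [-3.14, 0.001, 0.219]
wrist_force: [0.4, 0.5, 1.2]
width: 0.0793
finger_force: 0.0
```

>>> carry_out --increments '[[40,[-5,-45,0],0],[40,[-5,-45,0],0],[40,[-5,-45,0],0],[40,[-5,-45,0],0],[40,[-5,-45,0],0],[40,[-5,-45,0],0],[40,[0,0,0],0],[40,[0,0,0],0]]'

```text
time: 32.3
tool_pos: [0.4238, -0.0458, 0.1417]
ee_rot: [3.141, -0.001, 0.222]
wrist_force: [0.0, -0.2, -0.3]
width: 0.0795
finger_force: 0.0
```

Run:
```python
from plan import *
im2,c=snap('top'); s,_=snap('scene'); t=cv2.resize(im2[100:230,370:500],None,fx=3,fy=3,interpolation=2)
o=np.zeros((400,800,3),np.uint8); o[:390,:390]=t; o[:390,400:790]=cv2.resize(s[100:210,155:300],(390,296))[:, :] if 0 else cv2.resize(s[85:215,155:285],(390,390),interpolation=2); cv2.imwrite('pics/v9.png',o)
print(robot.get_obs()['tool_pos'])
```

```text
[ 0.42416451 -0.04707732  0.14159364]
```

View pics/v9.png

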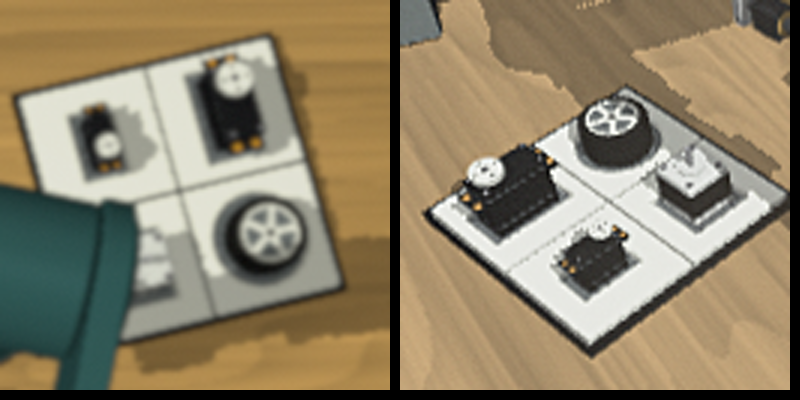

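The scene crop shows all four parts upright and flat in their matching recesses: large servo, wheel, motor and small servo. The gripper is clear of them, so I'm handing in.

```bash
python3 -c "
from bench import robot
print(robot.close_job())"
```

```text
the job is handed in; nothing more can be done
None
```

The stepper motor, larger servo, smaller servo and wheel are each in their matching nest, upright and flat on the recess floor; the acrylic plate, tub and brown look-alikes were not touched, and I handed the job in at about 32 s.

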